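Load the centrifuge rotor in balance

TASK

Load the swing-out centrifuge rotor for a balanced run: put the two blue-capped and the two green-capped vials upright into its four buckets, each pushed home on the bucket floor, so that vials with the same cap colour sit opposite each other across the hub. Keep all the vials upright throughout, leave the white-capped and black-capped vials standing where they are, and let the loaded buckets hang straight.

Things in the scene. Friction and masses are not known exactly. Their poses are not given: they have to be found in the camera images.
- blue_vial_1: glass sample vial with a blue screw cap, standing upright on the worktop; 27 mm in diameter over the body, 57 mm tall, cap 23 to 25 mm wide from 44 mm up, about 25 g. Origin: centre of its underside; z up along the vial. The two blue-capped vials are alike, equal in weight and interchangeable.
- blue_vial_2: glass sample vial with a blue screw cap, standing upright on the worktop; 27 mm in diameter over the body, 57 mm tall, cap 23 to 25 mm wide from 44 mm up, about 25 g. Origin: centre of its underside; z up along the vial. The two blue-capped vials are alike, equal in weight and interchangeable.
- green_vial_1: glass sample vial with a green screw cap, standing upright on the worktop; 27 mm in diameter over the body, 57 mm tall, cap 23 to 25 mm wide from 44 mm up, about 25 g. Origin: centre of its underside; z up along the vial. The two green-capped vials are alike, equal in weight and interchangeable.
- green_vial_2: glass sample vial with a green screw cap, standing upright on the worktop; 27 mm in diameter over the body, 57 mm tall, cap 23 to 25 mm wide from 44 mm up, about 25 g. Origin: centre of its underside; z up along the vial. The two green-capped vials are alike, equal in weight and interchangeable.
- white_vial: glass sample vial with a white screw cap, standing upright on the worktop; 27 mm in diameter over the body, 57 mm tall, cap 23 to 25 mm wide from 44 mm up, about 25 g. Origin: centre of its underside; z up along the vial. Not part of this run: it stays where it stands.
- black_vial: glass sample vial with a black screw cap, standing upright on the worktop; 27 mm in diameter over the body, 57 mm tall, cap 23 to 25 mm wide from 44 mm up, about 25 g. Origin: centre of its underside; z up along the vial. Not part of this run: it stays where it stands.
- bucket_1: round steel rotor bucket, empty at the start; faces bucket_3 across the hub. Origin on its axis at its swing pins, 48 mm above the worktop; x away from the hub, y along the pins. Rim 6 mm above the origin, 46 mm wide inside, narrowing over 8 mm to a 40 mm bore; inner floor 20 mm below the origin (a vial stands 31 mm out). All swing outwards if pushed and return when let go.
- bucket_2: round steel rotor bucket, empty at the start; faces bucket_4 across the hub. Origin on its axis at its swing pins, 48 mm above the worktop; x away from the hub, y along the pins. Rim 6 mm above the origin, 46 mm wide inside, narrowing over 8 mm to a 40 mm bore; inner floor 20 mm below the origin (a vial stands 31 mm out). Forks beside buckets end 4 mm, hub nut 20 mm above it.
- bucket_3: round steel rotor bucket, empty at the start; faces bucket_1 across the hub. Origin on its axis at its swing pins, 48 mm above the worktop; x away from the hub, y along the pins. Rim 6 mm above the origin, 46 mm wide inside, narrowing over 8 mm to a 40 mm bore; inner floor 20 mm below the origin (a vial stands 31 mm out). Buckets 1-4 run counter-clockwise, 72 mm off the hub axis.
- bucket_4: round steel rotor bucket, empty at the start; faces bucket_2 across the hub. Origin on its axis at its swing pins, 48 mm above the worktop; x away from the hub, y along the pins. Rim 6 mm above the origin, 46 mm wide inside, narrowing over 8 mm to a 40 mm bore; inner floor 20 mm below the origin (a vial stands 31 mm out). The rotor is a fixed steel cross.
There are look-alikes about, which are no part of the job. Leave any purple or red look-alike of the green_vial_1 alone.

How it is judged (in metres and radians):
At the end, for the whole second after the job is handed in: Each bucket holds one vial on its floor (within 5 mm in height, 10 mm of centre, 0.25 rad of upright, at rest); the blue-capped two are opposite, so are the green-capped two; buckets hang within 0.2 rad; white- and black-capped vials stand within 20 mm of their starts ((((horizontal distance between blue_vial_1 and bucket_1 below 0.01 m and z of blue_vial_1 in the frame of bucket_1 between -0.026 and -0.015 m) and (horizontal distance between blue_vial_2 and bucket_3 below 0.01 m and z of blue_vial_2 in the frame of bucket_3 between -0.026 and -0.015 m)) or ((horizontal distance between blue_vial_1 and bucket_3 below 0.01 m and z of blue_vial_1 in the frame of bucket_3 between -0.026 and -0.015 m) and (horizontal distance between blue_vial_2 and bucket_1 below 0.01 m and z of blue_vial_2 in the frame of bucket_1 between -0.026 and -0.015 m)) or ((horizontal distance between blue_vial_1 and bucket_2 below 0.01 m and z of blue_vial_1 in the frame of bucket_2 between -0.026 and -0.015 m) and (horizontal distance between blue_vial_2 and bucket_4 below 0.01 m and z of blue_vial_2 in the frame of bucket_4 between -0.026 and -0.015 m)) or ((horizontal distance between blue_vial_1 and bucket_4 below 0.01 m and z of blue_vial_1 in the frame of bucket_4 between -0.026 and -0.015 m) and (horizontal distance between blue_vial_2 and bucket_2 below 0.01 m and z of blue_vial_2 in the frame of bucket_2 between -0.026 and -0.015 m))) and (((horizontal distance between green_vial_1 and bucket_1 below 0.01 m and z of green_vial_1 in the frame of bucket_1 between -0.026 and -0.015 m) and (horizontal distance between green_vial_2 and bucket_3 below 0.01 m and z of green_vial_2 in the frame of bucket_3 between -0.026 and -0.015 m)) or ((horizontal distance between green_vial_1 and bucket_3 below 0.01 m and z of green_vial_1 in the frame of bucket_3 between -0.026 and -0.015 m) and (horizontal distance between green_vial_2 and bucket_1 below 0.01 m and z of green_vial_2 in the frame of bucket_1 between -0.026 and -0.015 m)) or ((horizontal distance between green_vial_1 and bucket_2 below 0.01 m and z of green_vial_1 in the frame of bucket_2 between -0.026 and -0.015 m) and (horizontal distance between green_vial_2 and bucket_4 below 0.01 m and z of green_vial_2 in the frame of bucket_4 between -0.026 and -0.015 m)) or ((horizontal distance between green_vial_1 and bucket_4 below 0.01 m and z of green_vial_1 in the frame of bucket_4 between -0.026 and -0.015 m) and (horizontal distance between green_vial_2 and bucket_2 below 0.01 m and z of green_vial_2 in the frame of bucket_2 between -0.026 and -0.015 m))) and angle between each of blue_vial_1, blue_vial_2, green_vial_1, green_vial_2's own z axis and vertical below 0.25 rad and linear speed of each of blue_vial_1, blue_vial_2, green_vial_1, green_vial_2 below 0.02 m/s and angle between each of bucket_1, bucket_2, bucket_3, bucket_4, white_vial, black_vial's own z axis and vertical below 0.2 rad and distance of each of white_vial, black_vial from where it was at the start of the episode below 0.02 m); the robot touches nothing.
It fails at once if the white-capped or black-capped vial is moved more than 20 mm or knocked over (distance of any of white_vial, black_vial from where it was at the start of the episode above 0.02 m or angle between any of white_vial, black_vial's own z axis and vertical above 0.6 rad).
It fails at once if a blue- or green-capped vial is tipped more than 0.8 rad (angle between any of blue_vial_1, blue_vial_2, green_vial_1, green_vial_2's own z axis and vertical above 0.8 rad).
It also fails if it takes over 112 s, if anything falls off the work surface, if the arm or the gripper's body presses on something with over 40 N, if the wrist force passes 120 N, or if a joint passes its speed limit or range.

ROBOT

A 6-joint arm with a two-finger parallel gripper is mounted at the origin on a cart in front of the work surface, level with it; the furniture and walls round the work are solid. World frame = base frame: x ahead of the robot, y to its left, z up, the work surface at z = 0. Lengths are in mm, angles in rad, forces in N, time in s.
With the tool pointing down it reaches from about 300 to 775 mm from the base axis. Payload 14.6 kg.
Tool frame: the origin (TCP) lies between the finger pads; the fingertips stand manip.tip_reach ahead of it and the grasp point (between the pads) lies 5 mm behind it (manip.tip_reach is the distance from the TCP to the fingertips, in mm); z points along the fingers, y is the line along which they close (so a half turn about z gives the same grasp; the last joint's range is limited). The gripper opens to 94 mm and grips with 3 to 60 N. Pads are 16 mm wide; open, the fingers measure 119 mm over their backs; the gripper's body (75 mm by 177 mm) begins 78 mm behind the grasp point.
Start: joints at [-1.385, 0.3, 1.521, -0, 1.321, -0.067], TCP at [137.557, -532.51, 219.446] pointing down, gripper open.
Joint ranges: [-3.03, 3.03], [-0.79, 2.21], [0.23, 2.52], [-1.04, 4.18], [0, 3.07], [-2.55, 2.55]. Speed limits (rad/s): [2.22, 2.22, 2.57, 3.14, 3.14, 3.14].

INTERFACE

Orientations are given as [roll, pitch, yaw] about the fixed x, y, z axes, in that order (R = Rz(yaw) Ry(pitch) Rx(roll)).
In Python, from cell import manip gives the robot as it stands. The module is installed in compiled form; this text tells all that it offers.
- The arm moves only by the shell command python3 -m creep 'ROWS' [FORCE]. ROWS is JSON, a list of rows, each a list of 3 entries, a list of its own where there are three numbers: the opening, from -1 (shut) to 1 (fully open), then the shift along the tool's x, y, z in cm, then the turn about the tool's z in units of 5 degrees (1.0 is 5 degrees). In form: [[grip, [tx, ty, tz], roll], ...]. A call has 1 to 12 rows; each row is the pose to reach, as a shift and turn from the pose commanded when the call began, along the tool's axes at that moment; what a row does not reach only later rows make up. A row lasts 1/10 s, in which the tool goes at most 50 mm and 8.59 degrees, less where a joint would pass 70% of its speed; a pose out of reach is approached as far as the arm can. A call with a gripper value outside its range is refused whole. The fingers move at their own pace and stop on an object; FORCE is the grip in N (left out, the last holds). Time passes only in rows, so rows that repeat a pose let the fingers close. It gives the time, the measured TCP pose, the force, the opening and the grip force at its end, in the units of the state.
- manip.read_state(): the state, without advancing time (a new reading comes with each control period).
- manip.camera(name): name is "side" or "top" or "wrist"; returns the picture (400x640x3 uint8, red, green, blue); there is no depth.
- manip.camera_params(name): a dict with "fovy" (degrees; the focal length in pixels is half the picture's height over the tangent of half this angle, whatever the lens; pixels are square), "cx", "cy" (the principal point, pixels), "origin" and "attitude" of the camera in the world. Camera axes: x right, y down, z forward; pixel columns grow to the right and rows downward; lengths in mm; the calibration is good to about 2 mm. A picture is of the moment at which its call begins: read the wrist's pose just before it. camera_params takes no time and is no camera call; for the wrist camera it gives the pose at the moment of the call.
- manip.sign_off(): hands the job in; it is judged then, once.
The state is a dict: "clock": time; "joints": joint angles; "qd": joint speeds; "effort": joint torques, N m; "eef_pos": TCP position; "eef_rot": TCP orientation; "wrist_force": force on the tool from outside, world axes, zero at the start; "moment": the same for the moment, N m; "finger_gap": finger opening in mm; "finger_force": force on a finger pad.
Only numpy, scipy, OpenCV 4.12 (cv2) and the standard library are available. Lean on these libraries where they do the work, as an engineer would, in place of code of your own. Each camera call takes 0.05 s, during which the arm holds its last target. There are 200 camera calls.

## Working session

There is one attempt and no reset: what is moved stays moved. The work goes in short steps, Python scripts to look and compute and a shell command to move; the robot and the scene stay as the last step left them, time stands still between calls to the robot, and variables do not carry over. Pictures are saved under pics/ and viewed, at most 14 in all, crops included, and the job is handed in when it is done.

```bash
mkdir -p pics; python3 - <<'E'
from cell import manip
import cv2
s=manip.read_state();print(s, manip.tip_reach)
for n in("side","top","wrist"):
    p=manip.camera_params(n);print(n,p)
    cv2.imwrite(f"pics/{n}0.png",manip.camera(n)[:,:,::-1])
E
```

```text
{'clock': 0.0, 'joints': array([-1.38458728e+00,  3.00486071e-01,  1.52160858e+00,  1.18435639e-05,
        1.32063803e+00, -6.66064325e-02]), 'qd': array([-0.0005408 , -0.00068808, -0.00037457, -0.00034336, -0.00110689,
        0.00079833]), 'effort': array([ 2.50374520e-03, -5.31799436e+01, -3.52736700e+01,  7.08993548e-02,
        2.43677414e-02, -7.89369074e-05]), 'eef_pos': array([ 137.52367823, -532.27902468,  218.86646225]), 'eef_rot': array([-3.14045593e+00, -8.73225698e-05,  2.52812493e-01]), 'wrist_force': array([ 0.20049116,  0.54112117, -0.76963737]), 'moment': array([-0.0336804 ,  0.00370225, -0.02650848]), 'finger_force': 0.0, 'finger_gap': 93.96187450636194} 14.0
side {'fovy': 44.06177614277779, 'cx': 324.38475732296786, 'cy': 199.2591788211186, 'origin': array([252.70986745, 825.72945726, 495.19955216]), 'attitude': array([-2.00546744e+00, -1.73255254e-03, -2.83456013e+00])}
top {'fovy': 49.511276376594985, 'cx': 311.54952371297856, 'cy': 195.47259564019356, 'origin': array([ 358.1106556 ,   -6.4878914 , 1113.48722044]), 'attitude': array([-3.00699318, -0.01930377, -1.58944701])}
wrist {'fovy': 62.12983924430498, 'cx': 313.0862723652271, 'cy': 198.19353894905194, 'origin': array([ 199.75840383, -515.60439853,  384.95043775]), 'attitude': array([ 2.91535407e+00,  2.15937141e-03, -1.31841848e+00])}
```

View pics/top0.png

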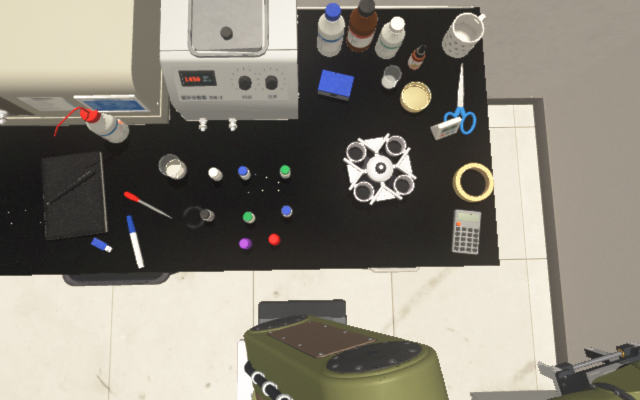

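View pics/side0.png

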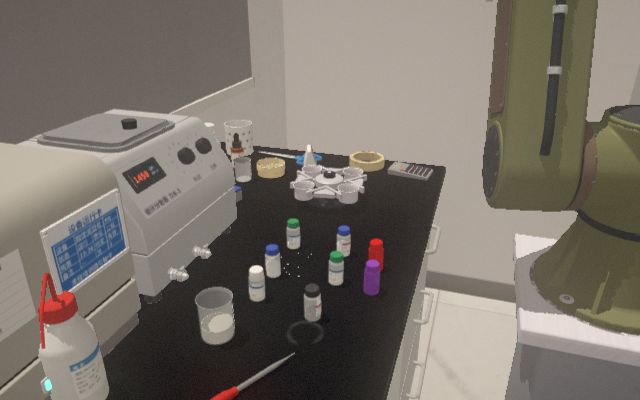

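The top view shows blue caps at (244,173) and (287,211), green at (285,172) and (249,217), white at (215,174) and black at (207,214). The purple (245,243) and red (274,239) vials are look-alikes to leave alone. The rotor hub is at about (380,168).

```bash
cat > h.py <<'E'
from cell import manip
import cv2, numpy as np
from scipy.spatial.transform import Rotation as R
def K(p,h=400): return h/2/np.tan(np.radians(p["fovy"])/2)
def ray(p,uv):
    f=K(p); d=np.array([(uv[0]-p["cx"])/f,(uv[1]-p["cy"])/f,1.])
    d=R.from_euler('xyz',p["attitude"]).as_matrix()@d
    return np.array(p["origin"]),d/np.linalg.norm(d)
def plane(p,uv,z):
    o,d=ray(p,uv); return o+d*(z-o[2])/d[2]
def tri(obs):
    A=np.zeros((3,3));b=np.zeros(3);rs=[ray(p,uv) for p,uv in obs]
    for o,d in rs:
        M=np.eye(3)-np.outer(d,d);A+=M;b+=M@o
    x=np.linalg.solve(A,b)
    return x,max(np.linalg.norm((np.eye(3)-np.outer(d,d))@(x-o)) for o,d in rs)
def proj(p,x):
    c=R.from_euler('xyz',p["attitude"]).as_matrix().T@(np.array(x)-p["origin"]);f=K(p)
    return np.array([f*c[0]/c[2]+p["cx"],f*c[1]/c[2]+p["cy"]])
H={"blue":(105,128),"green":(55,92),"purple":(130,155),"red":(-6,6)}
def blobs(bgr,col,amin=15,s=110,v=50):
    h=cv2.cvtColor(bgr,cv2.COLOR_BGR2HSV).astype(int);lo,hi=H[col]
    hh=h[:,:,0] if lo>=0 else (h[:,:,0]+90)%180-90
    m=((hh>=lo)&(hh<=hi)&(h[:,:,1]>s)&(h[:,:,2]>v)).astype(np.uint8)
    n,_,st,c=cv2.connectedComponentsWithStats(m)
    return [(c[i].round(1),st[i]) for i in range(1,n) if st[i,4]>=amin]
E
python3 - <<'E'
from h import *
np.set_printoptions(suppress=True,precision=1)
T=cv2.imread("pics/top0.png");S=cv2.imread("pics/side0.png")
pt=manip.camera_params("top");ps=manip.camera_params("side")
for c in H:
    t=[b for b in blobs(T,c) if 150<b[0][1]<260 and 200<b[0][0]<310]
    s=[b for b in blobs(S,c) if 200<b[0][1]<310 and 230<b[0][0]<400]
    print(c,[(b[0],b[1][2:]) for b in t],[(b[0],b[1][2:]) for b in s])
    for a in t:
        for b in s:
            x,e=tri([(pt,a[0]),(ps,b[0])])
            if e<12: print("  ",a[0],b[0],x,round(e,1))
a=cv2.resize(T[125:215,335:425],(540,540),interpolation=cv2.INTER_CUBIC)
cv2.imwrite("pics/rot.png",a)
a=cv2.resize(T[155:255,195:305],(770,700)[::1],interpolation=cv2.INTER_CUBIC)
cv2.imwrite("pics/vials.png",cv2.resize(a,(660,600)))
E
```

```text
blue [(array([241.9, 169.8]), array([10, 10, 74], dtype=int32)), (array([285.9, 209.8]), array([ 9,  9, 63], dtype=int32))] [(array([343.4, 229.8]), array([ 12,  11, 106], dtype=int32)), (array([271.6, 249. ]), array([ 14,  11, 127], dtype=int32))]
   [241.9 169.8] [271.6 249. ] [567.1 141.5  52.6] 1.4
   [285.9 209.8] [343.4 229.8] [466.2  33.9  51.6] 0.8
green [(array([284.5, 168.6]), array([ 8, 10, 66], dtype=int32)), (array([246.9, 215.9]), array([10,  9, 66], dtype=int32))] [(array([292.6, 222.8]), array([12, 10, 92], dtype=int32)), (array([335.8, 256.2]), array([ 13,  11, 121], dtype=int32))]
   [284.5 168.6] [292.6 222.8] [568.5  36.   51.4] 1.6
   [246.9 215.9] [335.8 256.2] [452.9 129.4  51.9] 0.7
purple [(array([245. , 243.1]), array([ 13,  11, 122], dtype=int32))] [(array([371.4, 277.3]), array([ 17,  35, 510], dtype=int32))]
   [245.  243.1] [371.4 277.3] [387.8 137.2  27.3] 0.4
red [(array([273.9, 239. ]), array([ 13,  13, 136], dtype=int32))] [(array([376.2, 250.7]), array([ 16,  33, 353], dtype=int32))]
   [273.9 239. ] [376.2 250.7] [395.9  64.9  36.4] 0.7
```

View pics/rot.png

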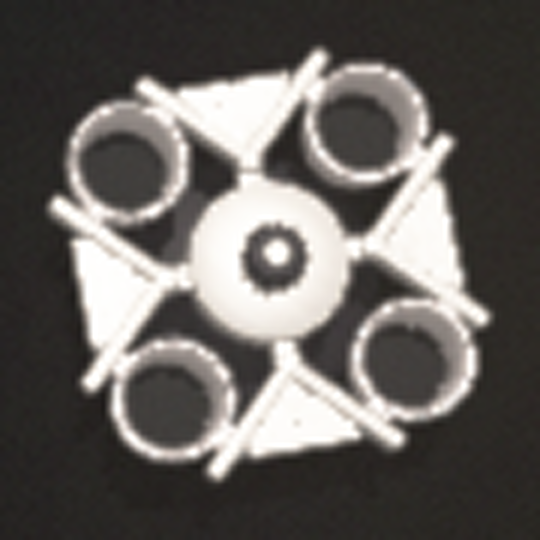

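View pics/vials.png

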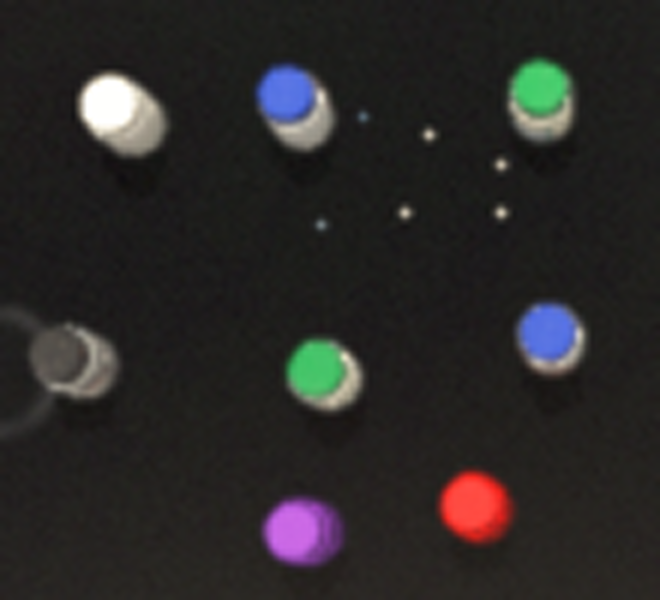

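The crop confirms all eight caps. Blue and green are the intended four, and purple and red are the odd ones out. Rotor bucket rims in the crop are at about (128,161), (367,124), (414,358) and (174,399), at 6x scale.

```bash
python3 - <<'E'
from h import *
np.set_printoptions(suppress=True,precision=1)
pt=manip.camera_params("top");ps=manip.camera_params("side")
c=np.array([(128,161),(367,124),(414,358),(174,399)])
uv=(c+.5)/6-.5+[335,125]
P=np.array([plane(pt,u,54) for u in uv]);print(P,P.mean(0))
m=P.mean(0);print([ (np.linalg.norm(p[:2]-m[:2]).round(1),np.degrees(np.arctan2(*(p-m)[1::-1])).round(1)) for p in P])
for n,u in dict(b1=(241.9,169.8),b2=(285.9,209.8),g1=(284.5,168.6),g2=(246.9,215.9)).items(): print(n,plane(pt,u,56))
print([proj(ps,p) for p in P])
S=cv2.imread("pics/side0.png")
for p in P:
    cv2.circle(S,tuple(int(v) for v in proj(ps,p).round()),1,(0,0,255),-1)
cv2.imwrite("pics/side_rot.png",cv2.resize(S[135:215,270:390],(780,520),interpolation=cv2.INTER_NEAREST))
E
```

```text
[[ 610.8 -142.8   54. ]
 [ 625.2 -243.7   54. ]
 [ 525.7 -258.8   54. ]
 [ 510.1 -158.6   54. ]] [ 567.9 -201.    54. ]
[(np.float64(72.2), np.float64(53.6)), (np.float64(71.5), np.float64(-36.7)), (np.float64(71.6), np.float64(-126.2)), (np.float64(71.7), np.float64(143.8))]
b1 [567.8 141.5  56. ]
b2 [466.6  33.9  56. ]
g1 [569.2  36.2  56. ]
g2 [453.2 129.   56. ]
[array([302.6, 184.2]), array([311.1, 168. ]), array([351.9, 170.5]), array([347.3, 186.9])]
```

View pics/side_rot.png

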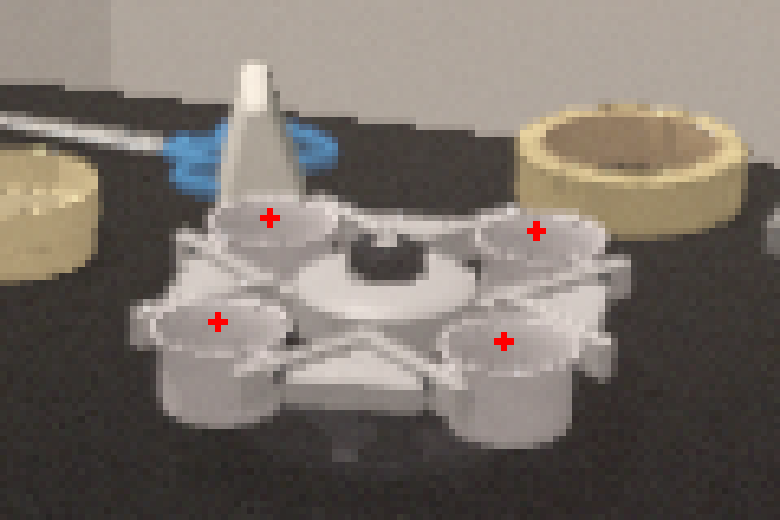

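The projected rim centres, placed at z = 54, fall on the rim centres in the side view, and the arm radii come out at 72, so heights and positions agree. The current yaw puts the closing line about 45° to the rotor arms, so I'll keep it throughout. Opposite pairs are A/C for blue and B/D for green.

```bash
cat > go.py <<'E'
import sys
from h import *
# shift (cm, tool axes) from the current pose to a world target
P=dict(b1=(567.8,141.5),b2=(466.6,33.9),g1=(569.2,36.2),g2=(453.2,129.0),A=(610.8,-142.8),B=(625.2,-243.7),C=(525.7,-258.8),D=(510.1,-158.6))
def shift(name,z):
    s=manip.read_state();M=R.from_euler('xyz',s["eef_rot"]).as_matrix()
    return (M.T@(np.array([*P[name],z])-s["eef_pos"])/10).round(2)
if __name__=="__main__":
    print(shift(sys.argv[1],float(sys.argv[2])))
E
python3 go.py b2 160
```

```text
[ 46.02 -46.59   5.94]
```

```bash
python3 -m creep '[[0.1,[3,-3,0],0],[0.1,[6,-6,0],0],[0.1,[9,-9,0],0],[0.1,[12,-12,0],0],[0.1,[15,-15,0],0],[0.1,[18,-18,0],0],[0.1,[21,-21,0],0],[0.1,[24,-24,0],0],[0.1,[27,-27,0],0],[0.1,[30,-30,0],0],[0.1,[32,-32,0],0],[0.1,[32,-32,0],0]]' 15; python3 go.py b2 160
```

```text
clock: 1.35
eef_pos: [368.3, -140.4, 219.4]
eef_rot: [-3.141, -0.0, 0.256]
wrist_force: [-0.1, -1.0, -0.2]
finger_gap: 51.8
finger_force: 0.0
[ 13.93 -14.37   5.95]
```

```bash
python3 -m creep '[[0.1,[3,-3,1],0],[0.1,[6,-6,2],0],[0.1,[9,-9,4],0],[0.1,[12,-12,5],0],[0.1,[13.93,-14.37,5.95],0],[0.1,[13.93,-14.37,5.95],0],[0.1,[13.93,-14.37,5.95],0],[0.1,[13.93,-14.37,5.95],0]]'; python3 - <<'E'
from h import *
np.set_printoptions(suppress=True,precision=1)
p=manip.camera_params("wrist");W=manip.camera("wrist")[:,:,::-1].copy()
cv2.imwrite("pics/w1.png",W)
pt=manip.camera_params("top")
for c in("blue","green","red"):
    for b in blobs(W,c,80): print(c,b[0],b[1],plane(p,b[0],56))
print(proj(p,(466.6,33.9,56)))
E
python3 go.py b2 44
```

```text
clock: 2.15
eef_pos: [466.1, 30.2, 160.2]
eef_rot: [3.141, -0.0, 0.252]
wrist_force: [0.6, -0.3, -0.3]
finger_gap: 51.8
finger_force: 0.0
blue [207.5  39.1] [192  22  32  35 865] [567.2 139.3  56. ]
blue [310.5 198.9] [298 185  26  28 591] [466.9  33.8  56. ]
green [340.9  73.9] [327  58  30  32 715] [568.3  35.5  56. ]
green [197.5 186.2] [183 173  30  28 656] [454.1 127.1  56. ]
red [270.1 253.2] [260 232  19  45 399] [411.3  55.8  56. ]
[310.3 199.2]
[ 0.13 -0.35 11.64]
```

View pics/w1.png

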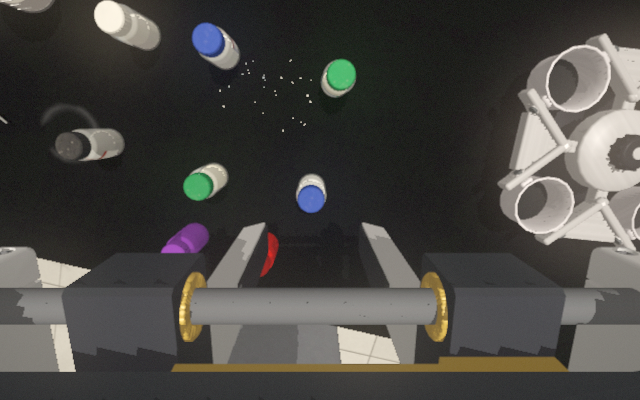

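The wrist view agrees with the top view to within 2 mm: blue_2 is at (310,199), where it was predicted. Descend and grasp.

```bash
python3 -m creep '[[0.1,[0.1,-0.35,4],0],[0.1,[0.1,-0.35,8],0],[0.1,[0.1,-0.35,10.5],0],[0.1,[0.1,-0.35,11.6],0],[0.1,[0.1,-0.35,11.6],0],[-1,[0.1,-0.35,11.6],0],[-1,[0.1,-0.35,11.6],0],[-1,[0.1,-0.35,11.6],0],[-1,[0.1,-0.35,11.6],0],[-1,[0.1,-0.35,11.6],0],[-1,[0.1,-0.35,11.6],0]]' 15; python3 go.py C 160
```

```text
clock: 3.3
eef_pos: [466.9, 35.0, 44.6]
eef_rot: [3.141, -0.001, 0.253]
wrist_force: [-1.0, -0.7, 7.0]
finger_gap: 26.1
finger_force: 15.0
[ -1.64  29.92 -11.53]
```

```bash
python3 -m creep '[[-1,[0,0,-2],0],[-1,[0,0,-5],0],[-1,[0,0,-8],0],[-1,[0,0,-11.5],0],[-1,[0,0,-11.5],0],[-1,[0,0,-11.5],0]]'; python3 - <<'E'
from h import *
W=manip.camera("wrist")[:,:,::-1];S=manip.camera("side")[:,:,::-1]
a=cv2.resize(W[150:400,190:440],(500,500));p=manip.camera_params("side")
u,v=proj(p,manip.read_state()["eef_pos"]).astype(int)
b=cv2.resize(S[v-40:v+40,u-24:u+24],(300,500))
cv2.imwrite("pics/g1.png",np.hstack([a,b]))
E
python3 go.py C 160
```

```text
clock: 3.9
eef_pos: [466.4, 35.0, 159.0]
eef_rot: [3.141, -0.001, 0.253]
wrist_force: [1.0, -0.4, 0.3]
finger_gap: 26.5
finger_force: 14.9
[-1.55 29.94 -0.23]
```

View pics/g1.png

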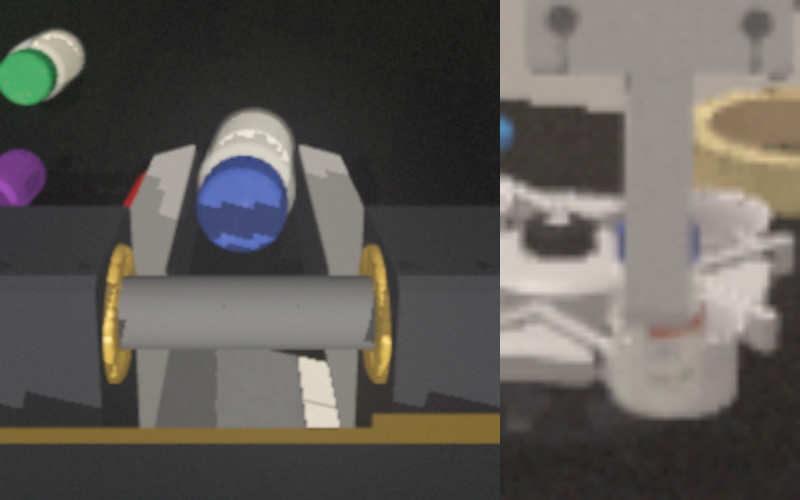

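The grasp is firm and the vial is upright, with the tips about 30 mm above its underside. Now to bucket C.

```bash
python3 -m creep '[[-1,[-0.2,4,0],0],[-1,[-0.5,8,0],0],[-1,[-0.7,12,0],0],[-1,[-0.9,16,0],0],[-1,[-1.1,20,0],0],[-1,[-1.3,24,0],0],[-1,[-1.5,27,0],0],[-1,[-1.55,29,0],0],[-1,[-1.55,29.95,0],0],[-1,[-1.55,29.95,0],0],[-1,[-1.55,29.95,0],0]]'; python3 go.py C 73.5
```

```text
clock: 5.1
eef_pos: [526.1, -258.0, 158.3]
eef_rot: [-3.141, 0.001, 0.253]
wrist_force: [-0.2, 0.7, 0.0]
finger_gap: 26.6
finger_force: 14.9
[-0.05  0.08  8.48]
```

```bash
python3 -m creep '[[-1,[0,0.1,3],0],[-1,[0,0.1,5.5],0],[-1,[0,0.1,7],0],[-1,[0,0.1,7.5],0],[-1,[0,0.1,8],0],[-1,[0,0.1,8.3],0],[-1,[0,0.1,8.5],0],[-1,[0,0.1,8.5],0],[-1,[0,0.1,8.5],0]]'; python3 - <<'E'
from h import *
W=manip.camera("wrist")[:,:,::-1]
cv2.imwrite("pics/c1.png",cv2.resize(W[100:400,120:520],(800,600)))
E
```

```text
clock: 6.0
eef_pos: [526.7, -260.0, 74.4]
eef_rot: [3.141, -0.0, 0.253]
wrist_force: [0.5, 0.7, -0.0]
finger_gap: 26.1
finger_force: 14.9
```

View pics/c1.png

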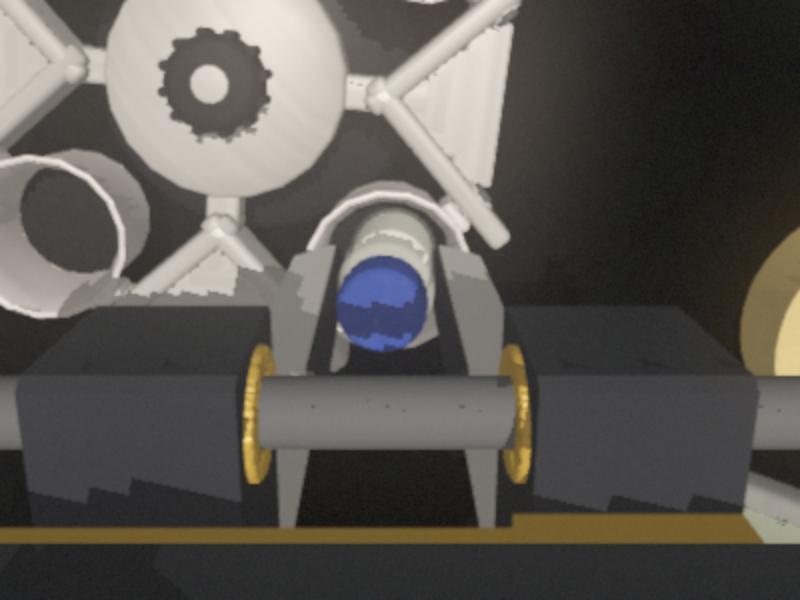

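The vial is inside bucket C, well centred. Lower the last couple of millimetres and feel for the floor.

```bash
python3 -m creep '[[-1,[0,0,0.1],0],[-1,[0,0,0.1],0],[-1,[0,0,0.15],0],[-1,[0,0,0.2],0],[-1,[0,0,0.2],0]]'
```

```text
clock: 6.55
eef_pos: [526.8, -260.2, 72.5]
eef_rot: [3.141, -0.001, 0.253]
wrist_force: [-0.1, -1.1, 5.5]
finger_gap: 25.9
finger_force: 15.0
```

Contact at z = 72.5, as predicted. Release and rise.

```bash
python3 -m creep '[[0,[0,0,0],0],[0,[0,0,0],0],[0.1,[0,0,0],0],[0.1,[0,0,0],0],[0.1,[0,0,-2],0],[0.1,[0,0,-5],0],[0.1,[0,0,-8.8],0],[0.1,[0,0,-8.8],0],[0.1,[0,0,-8.8],0]]'; python3 go.py b1 160
```

```text
clock: 7.45
eef_pos: [526.6, -259.9, 160.2]
eef_rot: [3.141, -0.001, 0.253]
wrist_force: [-0.8, 0.5, -0.4]
finger_gap: 51.8
finger_force: 0.0
[ 14.03 -37.83   0.  ]
```

```bash
python3 -m creep '[[0.1,[1.5,-4,0],0],[0.1,[3,-8,0],0],[0.1,[4.5,-12,0],0],[0.1,[6,-16,0],0],[0.1,[7.5,-20,0],0],[0.1,[9,-24,0],0],[0.1,[10.5,-28,0],0],[0.1,[12,-32,0],0],[0.1,[13.2,-35.5,0],0],[0.1,[14,-37.7,0],0],[0.1,[14,-37.7,0],0],[0.1,[14,-37.7,0],0]]'; python3 - <<'E'
from h import *
np.set_printoptions(suppress=True,precision=1)
p=manip.camera_params("wrist");W=manip.camera("wrist")[:,:,::-1].copy()
for c in("blue","green"):
    for b in blobs(W,c,80): print(c,b[0],b[1],plane(p,b[0],56))
T=manip.camera("top")[:,:,::-1]
cv2.imwrite("pics/t2.png",cv2.resize(T[125:215,335:425],(540,540),interpolation=cv2.INTER_CUBIC))
E
python3 go.py b1 44.5
```

```text
clock: 8.65
eef_pos: [567.2, 140.0, 158.6]
eef_rot: [3.142, 0.002, 0.254]
wrist_force: [-0.6, -0.1, -0.4]
finger_gap: 51.8
finger_force: 0.0
blue [315.4 200.4] [302 187  26  27 293] [567.9 139.3  56. ]
blue [  6.1 232.2] [  0 215  18  32 389] [475.  387.2  56. ]
green [432.1 227.9] [418 215  30  28 572] [569.5  37.5  56. ]
[ 0.1  -0.23 11.47]
```

View pics/t2.png

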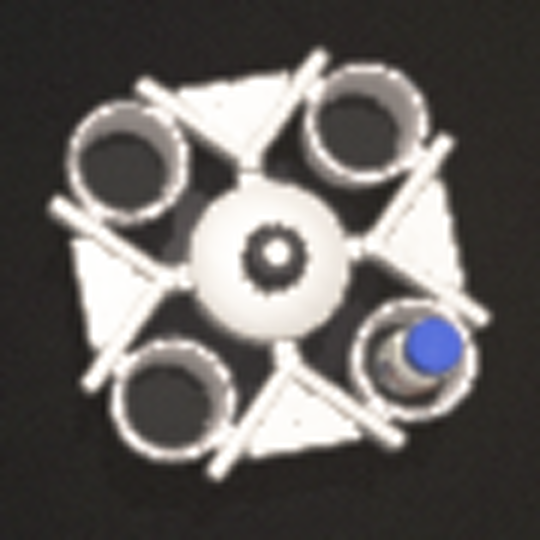

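Bucket C holds a blue vial upright and hangs straight. Blue_1 is directly below the gripper.

```bash
python3 -m creep '[[0.1,[0,0,4],0],[0.1,[0,0,8],0],[0.1,[0,0,10.5],0],[0.1,[0,0,11.5],0],[0.1,[0,0,11.5],0],[-1,[0,0,11.5],0],[-1,[0,0,11.5],0],[-1,[0,0,11.5],0],[-1,[0,0,11.5],0],[-1,[0,0,11.5],0],[-1,[0,0,11.5],0]]' 15; python3 -m creep '[[-1,[0,0,-2],0],[-1,[0,0,-5],0],[-1,[0,0,-8],0],[-1,[0,0,-11.5],0],[-1,[0,0,-11.5],0],[-1,[0,0,-11.5],0]]'; python3 go.py A 160
```

```text
clock: 9.85
eef_pos: [568.3, 140.3, 45.8]
eef_rot: [3.141, -0.001, 0.253]
wrist_force: [-0.3, -0.4, 5.8]
finger_gap: 25.9
finger_force: 15.0
clock: 10.45
eef_pos: [567.8, 140.2, 160.2]
eef_rot: [3.142, -0.001, 0.253]
wrist_force: [-0.6, -0.6, -0.4]
finger_gap: 26.1
finger_force: 15.0
[-2.920e+00  2.848e+01  2.000e-02]
```

```bash
python3 -m creep '[[-1,[-0.4,4,0],0],[-1,[-0.8,8,0],0],[-1,[-1.2,12,0],0],[-1,[-1.6,16,0],0],[-1,[-2,20,0],0],[-1,[-2.4,24,0],0],[-1,[-2.7,27,0],0],[-1,[-2.92,28.48,0],0],[-1,[-2.92,28.48,0],0],[-1,[-2.92,28.48,0],0],[-1,[-2.92,28.48,0],0]]'; python3 go.py A 75
```

```text
clock: 11.55
eef_pos: [610.7, -141.3, 159.8]
eef_rot: [-3.141, 0.0, 0.254]
wrist_force: [-0.2, 0.8, 0.2]
finger_gap: 25.8
finger_force: 15.0
[-0.02  0.15  8.48]
```

```bash
python3 -m creep '[[-1,[0,0.1,3],0],[-1,[0,0.1,5.5],0],[-1,[0,0.1,7],0],[-1,[0,0.1,7.5],0],[-1,[0,0.1,8],0],[-1,[0,0.1,8.3],0],[-1,[0,0.1,8.5],0],[-1,[0,0.1,8.5],0],[-1,[0,0.1,8.5],0]]';python3 -m creep '[[-1,[0,0,0.05],0],[-1,[0,0,0.1],0],[-1,[0,0,0.15],0],[-1,[0,0,0.15],0]]'
```

```text
clock: 12.45
eef_pos: [611.2, -143.9, 75.4]
eef_rot: [3.141, -0.001, 0.253]
wrist_force: [-0.6, 0.6, -0.3]
finger_gap: 26.2
finger_force: 15.0
clock: 12.85
eef_pos: [611.2, -143.9, 73.8]
eef_rot: [3.141, -0.001, 0.253]
wrist_force: [-0.6, -0.1, 3.6]
finger_gap: 25.8
finger_force: 15.0
```

Contact. Release and rise.

```bash
python3 -m creep '[[0,[0,0,0],0],[0,[0,0,0],0],[0.1,[0,0,0],0],[0.1,[0,0,0],0],[0.1,[0,0,-2],0],[0.1,[0,0,-5],0],[0.1,[0,0,-8.7],0],[0.1,[0,0,-8.7],0],[0.1,[0,0,-8.7],0]]'; python3 go.py g1 160
```

```text
clock: 13.75
eef_pos: [611.1, -143.9, 160.8]
eef_rot: [3.141, -0.001, 0.253]
wrist_force: [-0.2, -0.1, -0.3]
finger_gap: 51.9
finger_force: 0.0
[  0.45 -18.48   0.07]
```

```bash
python3 -m creep '[[0.1,[0.1,-4,0],0],[0.1,[0.2,-8,0],0],[0.1,[0.3,-12,0],0],[0.1,[0.4,-16,0],0],[0.1,[0.45,-18.4,0],0],[0.1,[0.45,-18.4,0],0],[0.1,[0.45,-18.4,0],0],[0.1,[0.45,-18.4,0],0]]'; python3 - <<'E'
from h import *
np.set_printoptions(suppress=True,precision=1)
p=manip.camera_params("wrist");W=manip.camera("wrist")[:,:,::-1].copy()
for c in("blue","green"):
    for b in blobs(W,c,80): print(c,b[0],b[1],plane(p,b[0],56))
E
python3 go.py g1 45
```

```text
clock: 14.55
eef_pos: [569.3, 34.5, 159.7]
eef_rot: [-3.141, 0.001, 0.252]
wrist_force: [-0.8, 0.1, -0.3]
finger_gap: 51.7
finger_force: 0.0
blue [566.9   6.6] [542   0  47  20 495] [ 757.6 -108.5   56. ]
green [312.7 201.1] [300 188  27  27 553] [568.7  35.8  56. ]
[ 0.04 -0.18 11.49]
```

```bash
python3 -m creep '[[0.1,[0,-0.1,4],0],[0.1,[0,-0.1,8],0],[0.1,[0,-0.1,10.5],0],[0.1,[0,-0.1,11.5],0],[0.1,[0,-0.1,11.5],0],[-1,[0,-0.1,11.5],0],[-1,[0,-0.1,11.5],0],[-1,[0,-0.1,11.5],0],[-1,[0,-0.1,11.5],0],[-1,[0,-0.1,11.5],0],[-1,[0,-0.1,11.5],0]]' 15; python3 -m creep '[[-1,[0,0,-2],0],[-1,[0,0,-5],0],[-1,[0,0,-8],0],[-1,[0,0,-11.5],0],[-1,[0,0,-11.5],0],[-1,[0,0,-11.5],0]]'; python3 go.py B 160
```

```text
clock: 15.7
eef_pos: [569.6, 36.4, 46.2]
eef_rot: [3.141, -0.001, 0.253]
wrist_force: [0.2, 0.0, 6.9]
finger_gap: 25.5
finger_force: 15.0
clock: 16.3
eef_pos: [569.1, 36.5, 160.7]
eef_rot: [3.141, -0.001, 0.253]
wrist_force: [-0.0, 0.2, -0.7]
finger_gap: 25.9
finger_force: 15.0
[-1.58 28.53  0.07]
```

```bash
python3 -m creep '[[-1,[-0.2,4,0],0],[-1,[-0.4,8,0],0],[-1,[-0.7,12,0],0],[-1,[-0.9,16,0],0],[-1,[-1.1,20,0],0],[-1,[-1.3,24,0],0],[-1,[-1.5,27,0],0],[-1,[-1.58,28.6,0],0],[-1,[-1.58,28.6,0],0],[-1,[-1.58,28.6,0],0],[-1,[-1.58,28.6,0],0]]'; python3 go.py B 75
```

```text
clock: 17.4
eef_pos: [625.2, -243.2, 159.9]
eef_rot: [-3.141, 0.001, 0.254]
wrist_force: [0.4, -0.4, 0.8]
finger_gap: 26.0
finger_force: 15.0
[-0.01  0.05  8.49]
```

```bash
python3 -m creep '[[-1,[0,0,3],0],[-1,[0,0,5.5],0],[-1,[0,0,7],0],[-1,[0,0,7.5],0],[-1,[0,0,8],0],[-1,[0,0,8.3],0],[-1,[0,0,8.5],0],[-1,[0,0,8.5],0],[-1,[0,0,8.5],0]]';python3 -m creep '[[-1,[0,0,0.05],0],[-1,[0,0,0.1],0],[-1,[0,0,0.15],0],[-1,[0,0,0.15],0]]'
```

```text
clock: 18.3
eef_pos: [625.5, -244.6, 75.9]
eef_rot: [3.141, -0.001, 0.253]
wrist_force: [-0.2, -0.6, 0.9]
finger_gap: 25.8
finger_force: 15.0
clock: 18.7
eef_pos: [625.5, -244.6, 74.3]
eef_rot: [3.141, -0.0, 0.253]
wrist_force: [-0.8, -0.3, 2.2]
finger_gap: 25.7
finger_force: 15.0
```

```bash
python3 -m creep '[[-1,[0,0,0.05],0],[-1,[0,0,0.05],0],[0,[0,0,0.05],0],[0,[0,0,0.05],0],[0.1,[0,0,0],0],[0.1,[0,0,0],0],[0.1,[0,0,-2],0],[0.1,[0,0,-5],0],[0.1,[0,0,-8.6],0],[0.1,[0,0,-8.6],0],[0.1,[0,0,-8.6],0]]'; python3 go.py g2 160
```

```text
clock: 19.8
eef_pos: [625.4, -244.5, 160.2]
eef_rot: [3.141, -0.001, 0.253]
wrist_force: [-0.4, -0.6, -0.6]
finger_gap: 51.7
finger_force: 0.0
[-7.330e+00 -4.047e+01 -1.000e-02]
```

```bash
python3 -m creep '[[0.1,[-0.7,-4,0],0],[0.1,[-1.5,-8.2,0],0],[0.1,[-2.2,-12.4,0],0],[0.1,[-3,-16.6,0],0],[0.1,[-3.8,-20.8,0],0],[0.1,[-4.5,-25,0],0],[0.1,[-5.3,-29.2,0],0],[0.1,[-6,-33.4,0],0],[0.1,[-6.8,-37.5,0],0],[0.1,[-7.3,-40.4,0],0],[0.1,[-7.3,-40.4,0],0],[0.1,[-7.3,-40.4,0],0]]'; python3 - <<'E'
from h import *
np.set_printoptions(suppress=True,precision=1)
p=manip.camera_params("wrist");W=manip.camera("wrist")[:,:,::-1].copy()
for c in("blue","green"):
    for b in blobs(W,c,80): print(c,b[0],b[1],plane(p,b[0],56))
E
python3 go.py g2 45
```

```text
clock: 21.0
eef_pos: [453.1, 128.6, 159.1]
eef_rot: [3.142, 0.002, 0.254]
wrist_force: [0.0, -1.3, -1.3]
finger_gap: 51.3
finger_force: 0.0
blue [  2.7 125.6] [  0  97   8  49 238] [450.5 383.   56. ]
green [315.4 200.1] [303 187  27  27 548] [454.  127.9  56. ]
[ 0.02 -0.1  11.42]
```

```bash
python3 -m creep '[[0.1,[0,0,4],0],[0.1,[0,0,8],0],[0.1,[0,0,10.5],0],[0.1,[0,0,11.5],0],[0.1,[0,0,11.5],0],[-1,[0,0,11.5],0],[-1,[0,0,11.5],0],[-1,[0,0,11.5],0],[-1,[0,0,11.5],0],[-1,[0,0,11.5],0],[-1,[0,0,11.5],0]]' 15; python3 -m creep '[[-1,[0,0,-2],0],[-1,[0,0,-5],0],[-1,[0,0,-8],0],[-1,[0,0,-11.5],0],[-1,[0,0,-11.5],0],[-1,[0,0,-11.5],0]]'; python3 go.py D 160
```

```text
clock: 22.15
eef_pos: [454.1, 128.5, 45.6]
eef_rot: [3.141, -0.001, 0.253]
wrist_force: [0.7, -0.6, 5.5]
finger_gap: 26.4
finger_force: 15.0
clock: 22.75
eef_pos: [453.5, 128.5, 160.0]
eef_rot: [3.142, -0.001, 0.253]
wrist_force: [0.3, 0.1, -0.3]
finger_gap: 26.0
finger_force: 15.0
[-1.71 29.21 -0.  ]
```

```bash
python3 -m creep '[[-1,[-0.2,4,0],0],[-1,[-0.5,8,0],0],[-1,[-0.7,12,0],0],[-1,[-0.9,16,0],0],[-1,[-1.2,20,0],0],[-1,[-1.4,24,0],0],[-1,[-1.6,27,0],0],[-1,[-1.7,29.2,0],0],[-1,[-1.7,29.2,0],0],[-1,[-1.7,29.2,0],0],[-1,[-1.7,29.2,0],0]]'; python3 go.py D 75
```

```text
clock: 23.85
eef_pos: [509.8, -157.5, 159.2]
eef_rot: [-3.141, 0.001, 0.254]
wrist_force: [0.2, 0.7, 0.0]
finger_gap: 26.0
finger_force: 15.0
[0.01 0.12 8.42]
```

```bash
python3 -m creep '[[-1,[0,0,3],0],[-1,[0,0,5.5],0],[-1,[0,0,7],0],[-1,[0,0,7.5],0],[-1,[0,0,8],0],[-1,[0,0,8.3],0],[-1,[0,0,8.5],0],[-1,[0,0,8.5],0],[-1,[0,0,8.5],0]]';python3 -m creep '[[-1,[0,0,0.05],0],[-1,[0,0,0.1],0],[-1,[0,0,0.15],0],[-1,[0,0,0.15],0]]'
```

```text
clock: 24.75
eef_pos: [510.3, -158.6, 75.3]
eef_rot: [3.141, -0.001, 0.253]
wrist_force: [0.1, -0.3, -0.4]
finger_gap: 26.0
finger_force: 15.0
clock: 25.15
eef_pos: [510.3, -158.6, 73.7]
eef_rot: [3.141, -0.0, 0.253]
wrist_force: [-0.1, 0.7, 2.0]
finger_gap: 25.7
finger_force: 15.0
```

Contact. Release, rise, back off towards the base, and check.

```bash
python3 -m creep '[[-1,[0,0,0.05],0],[-1,[0,0,0.05],0],[0,[0,0,0.05],0],[0,[0,0,0.05],0],[0.1,[0,0,0],0],[0.1,[0,0,0],0],[0.1,[0,0,-2],0],[0.1,[0,0,-5],0],[0.1,[0,0,-9],0],[0.1,[0,0,-12],0],[0.1,[0,0,-13],0]]'; python3 -m creep '[[0.1,[-4,0,0],0],[0.1,[-8,0,0],0],[0.1,[-12,0,0],0],[0.1,[-15,0,0],0],[0.1,[-15,0,0],0],[0.1,[-15,0,0],0]]'; python3 - <<'E'
from h import *
T=manip.camera("top")[:,:,::-1];S=manip.camera("side")[:,:,::-1]
a=cv2.resize(T[125:265,190:430],(800,467),interpolation=cv2.INTER_CUBIC)
cv2.imwrite("pics/end_t.png",a)
cv2.imwrite("pics/end_s.png",cv2.resize(S[130:330,230:410],(540,600),interpolation=cv2.INTER_CUBIC))
E
```

```text
clock: 26.25
eef_pos: [511.0, -158.8, 206.5]
eef_rot: [3.139, -0.004, 0.253]
wrist_force: [-0.3, -0.4, -1.2]
finger_gap: 51.6
finger_force: 0.0
clock: 26.85
eef_pos: [364.9, -196.1, 203.1]
eef_rot: [-3.141, -0.0, 0.252]
wrist_force: [-0.2, -0.7, -0.4]
finger_gap: 51.6
finger_force: 0.0
```

View pics/end_t.png

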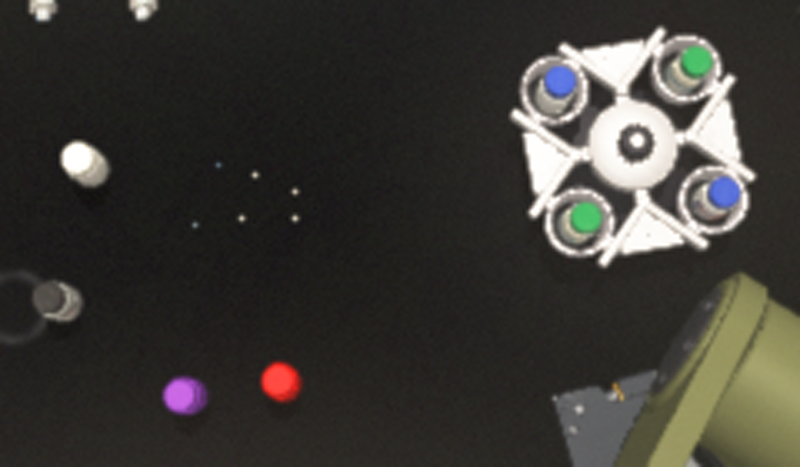

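View pics/end_s.png

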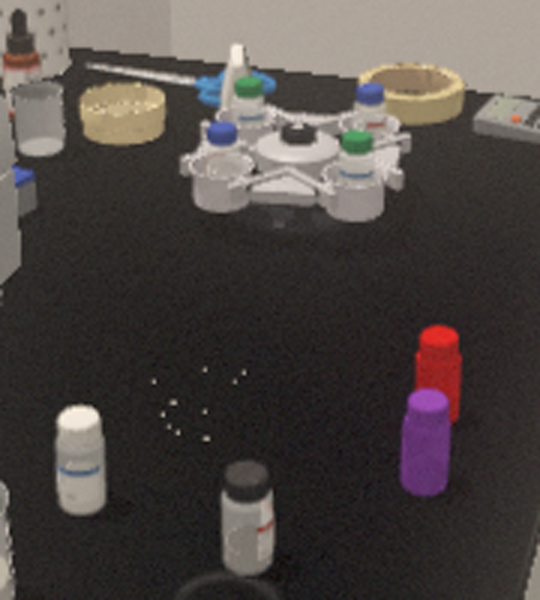

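Both views show the blue vials opposite each other (top crop 560,80 and 724,192) and the green ones too (697,62 and 586,217). All four are upright, and the white, black, purple and red vials are untouched. I'll check the heights by triangulation, then hand in.

```bash
python3 - <<'E'
from h import *
np.set_printoptions(suppress=True,precision=1)
pt=manip.camera_params("top");ps=manip.camera_params("side")
T=manip.camera("top")[:,:,::-1].copy();S=manip.camera("side")[:,:,::-1].copy();ok=0
for c in("blue","green"):
    t=[b[0] for b in blobs(T,c) if 335<b[0][0]<425 and 125<b[0][1]<215]
    s=[b[0] for b in blobs(S,c) if 280<b[0][0]<380 and 145<b[0][1]<200]
    for a in t:
        for b in s:
            x,e=tri([(pt,a),(ps,b)])
            if e<6: print(c,x,round(e,1)); ok+=72<x[2]<86
print(ok)
if ok==4: print(manip.sign_off())
E
```

```text
blue [ 610.3 -143.6   80.1] 0.3
blue [ 525.6 -260.1   82.6] 0.4
green [ 622.2 -244.5   83.3] 1.4
green [ 509.1 -159.3   82.2] 0.2
4
the job is handed in; nothing more can be done
None
```

The rotor is loaded and handed in at about 27 s: blue vials opposite each other, green likewise, all upright and seated by contact force and triangulated cap heights; white and black vials look undisturbed, and no verdict came back.

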